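Find the hidden cover release on a bench instrument

ROBOT

A 6-joint arm with a two-finger parallel gripper is mounted at the origin on the work surface. World frame = base frame: x ahead of the robot, y to its left, z up, the work surface at z = 0. Lengths are in m, angles in rad, forces in N, time in s.
With the tool pointing down it reaches from about 0.35 to 0.975 m from the base axis. Payload 4.9 kg.
Tool frame: the origin (TCP) lies on the centre line of the jaws, within the pads' length; the fingertips stand 14 mm ahead of it and the grasp point (between the pads) lies 5 mm behind it; z points along the fingers, y is the line along which they close (so a half turn about z gives the same grasp; the last joint's range is limited). The gripper opens to 85 mm and grips with 20 to 120 N. Pads are 22 mm wide; open, the fingers measure 114 mm over their backs; the gripper's body (76 mm by 85 mm) begins 54 mm behind the grasp point. The pads swing forward as they close: fully open they stand 13 mm farther back than shut.
Start: joints at [-1.327, 0.053, 1.613, -0, 1.476, -0.119], TCP at [0.222, -0.584, 0.245] pointing down, gripper open.
Joint ranges: [-3.01, 3.01], [-1.01, 2.22], [0.06, 2.58], [-1.02, 4.17], [0.09, 2.62], [-3.14, 3.14]. Speed limits (rad/s): [2.57, 2.57, 3.14, 3.14, 3.14, 3.14].

INTERFACE

Orientations are given as a unit quaternion [w, x, y, z].
In Python, from plant import * gives the robot as it stands.
- The arm moves only by the tool send_rows, never from a script. Its argument "steps" is a list of rows, each an object with "translation": the shift along the tool's x, y, z in cm, a list of three; "delta_rot": the turn, a rotation vector about the tool's x, y, z in rad, a list of three; "jaw": the finger opening in cm, from 0 to 8.54. In form: [{"translation": [dx, dy, dz], "delta_rot": [rx, ry, rz], "jaw": jaw}, ...]. A call has exactly 8 rows; each row is the pose to reach, as a shift and turn from the pose commanded when the call began, along the tool's axes at that moment; what a row does not reach only later rows make up. A row lasts 1/10 s, in which the tool goes at most 50 mm and 8.59 degrees, less where a joint would pass 70% of its speed; a pose out of reach is approached as far as the arm can. A call with a gripper value outside its range is refused whole. The fingers move at their own pace and stop on an object; the grip force is fixed at half the most. Time passes only in rows, so rows that repeat a pose let the fingers close, or fill a call up. It gives the time, the measured TCP pose, the force, the opening and the grip force at its end, in the units of the state.
- state(): the state, without advancing time (a new reading comes with each control period).
- grab_frame(name): name is "side" or "top"; returns a dict with "pixels" (480x640x3 uint8, blue, green, red), "range_z" (480x640 float32, m along the optical axis (not along the pixel's ray), 0 where there is no reading), "fx", "fy", "cx", "cy" (pixels), "rvec" (rotation vector, rad) and "tvec" (3), from world to camera coordinates, as OpenCV has them. Camera axes: x right, y down, z forward; pixel columns grow to the right and rows downward; lengths in m; the calibration is good to about 2 mm. A picture is of the moment at which its call begins.
- job_done(): hands the job in; it is judged then, once.
The state is a dict: "time": time; "joint_pos": joint angles; "joint_vel": joint speeds; "joint_efforts": joint torques, N m; "tool_pos": TCP position; "tool_rot": TCP orientation; "contact_force": force on the tool from outside, world axes, zero at the start; "ft_torque": the same for the moment, N m; "gripper_width": opening from 0.0 (shut) to 1.0 (fully open); "grasp_force": force on a finger pad.
Only numpy, scipy, OpenCV 4.12 (cv2) and the standard library are available. Lean on these libraries where they do the work, as an engineer would, in place of code of your own. Each camera call takes 0.05 s, during which the arm holds its last target. There are 200 camera calls.

TASK

The cover release of the white bench instrument is hidden in the plain ledge along its front top edge. Rest a fingertip on the ledge at its left-hand end as the robot sees it, sweep it along the ledge to the right until you find the notch, press the tongue inside fully down so that the cover rises ajar, and take the finger away. Do not touch the cover itself, and leave the loose things on the bench where they are.

Things in the scene. Friction and masses are not known exactly. Their poses are not given: they have to be found in the camera images.
- ledge_left (a point): centre of the top face of the ledge's left-hand end piece (left as the robot sees it, +y). The ledge is the plain level strip along the front (robot side) top edge of the fixed white bench instrument (350 wide, 260 deep, 104 high): 350 mm long, 44 mm deep, its top 100 mm above the table. Frame: x from front to back across the ledge, y along the ledge to the left, z up. The point lies 15 mm from the ledge's left end and 22 mm behind its front edge
- ledge_right (a point): the same at the right-hand end; 320 mm from ledge_left along -y of its frame. Between them, somewhere from 89 to 281 mm from ledge_left, is the centre of the one notch: a pocket 40 mm long along the ledge, the full 44 mm deep and open to the front, with square ends and the same paint as the rest. Its place differs each time; all else of the ledge is flush
- end_pad: the ledge's left-hand end piece, 30 mm long, white; origin under its centre, 30 mm below its top
- run_strip: the next 50 mm of the ledge, right of the end piece and always plain; origin under its centre, 30 mm below its top
- tongue (a joint): the release tongue, a plain plate 38 x 39 mm that is the floor of the notch, 8 mm below the ledge's top. Slides straight down: 0 at rest, 0.008 (m) fully home, then 16 mm below the ledge's top. Friction only, about 4 to 8 N to push, no spring: it stays where it is left
- cover_plate: the instrument's hinged cover, the flat plate 348 x 211 mm, 6 mm thick, behind the ledge, its front edge 25 mm behind the ledge's centre line and its top 4 mm above the ledge. Origin at the middle of its front lower edge, 98 mm above the table when closed. Hinged along its rear edge and geared to the tongue: the front edge rises by 25 mm as the tongue goes home
- screwdriver: screwdriver lying in front of the instrument; origin under its middle
- jar: small clear jar, 48 mm diameter, 55 mm high, in front of the instrument; origin at its foot
- spool: grey ring, 60 mm outside, 28 mm high, in front of the instrument; origin at its foot
- loose_knob: black control knob, 32 mm wide, 20 mm high, in front of the instrument; origin at its foot
- mug: white mug, 80 mm wide, 90 mm high, right of the instrument; origin at its foot
- parts_tray: grey tray, 120 x 90 x 30 mm, left of the instrument; origin under its centre
- wrench: flat wrench lying front right; origin under its middle

How it is judged:
On the way, in this order (a step that is already met when the one before it is completed fails the run):
1. a fingertip rests on the left-hand end piece of the ledge (contact force between the fingers and end_pad above 0.3 N), for 0.02 s.
2. the fingertip has moved off the end piece and is in touch with the plain strip next to it (contact force between the fingers and run_strip above 0.2 N and contact force between the fingers and end_pad below 0.05 N), for 0.02 s.
3. the tongue in the notch is pressed fully down by a finger (value of joint tongue above 0.0065 m and contact force between the fingers and anything else above 0.3 N), for 0.1 s.
At the end, for the whole second after the job is handed in: the tongue is down by at least 6 of its 8 mm, the cover's front edge has risen by at least 17 mm and is at rest, and every loose thing is within 15 mm of where it began (value of joint tongue above 0.006 m and height (world z) of cover_plate above 0.115 m and linear speed of cover_plate below 0.01 m/s and distance of each of screwdriver, jar, spool, loose_knob, mug, parts_tray, wrench from where it was at the start of the episode below 0.015 m); the robot touches nothing.
It fails at once if the cover is pushed, pried or lifted directly (more than 2 N) (contact force between any of the fingers, the arm and cover_plate above 2 N).
It fails at once if a loose thing is pushed, lifted or carried by more than 15 mm (distance of any of screwdriver, jar, spool, loose_knob, mug, parts_tray, wrench from where it was at the start of the episode above 0.015 m).
It also fails if it takes over 58 s, if anything falls off the work surface, if the arm or the gripper's body presses on something with over 40 N, if the wrist force passes 120 N, or if a joint passes its speed limit or range.

## Working session

There is one attempt and no reset: what is moved stays moved. The work goes in short steps, Python scripts to look and compute and a tool call to move; the robot and the scene stay as the last step left them, time stands still between calls to the robot, and variables do not carry over. Pictures are saved under pics/ and viewed, at most 10 in all, crops included, and the job is handed in when it is done.

Besides the shell and the picture viewer there is one more tool, called after "Emit:" as a command line: name --argument value ..., lists and objects as JSON in quotes. send_rows: Moves the arm, as the interface text tells. Its arguments: {"type":"object","properties":{"steps":{"type":"array","items":{"type":"object","properties":{"translation":{"type":"array","items":{"type":"number"}},"delta_rot":{"type":"array","items":{"type":"number"}},"jaw":{"type":"number"}}}}},"required":["steps"]}

```bash
mkdir -p pics; cat > h.py <<'E'
from plant import *
import numpy as np, cv2
from scipy.spatial.transform import Rotation as R
def cloud(f):
    z=f["range_z"]; v,u=np.mgrid[:480,:640]
    c=np.stack([(u-f["cx"])/f["fx"]*z,(v-f["cy"])/f["fy"]*z,z],-1)
    Rm=cv2.Rodrigues(np.array(f["rvec"],float))[0]
    w=(c-np.array(f["tvec"]).reshape(3))@Rm
    w[z<=0]=np.nan
    return w
def proj(f,p):
    K=np.array([[f["fx"],0,f["cx"]],[0,f["fy"],f["cy"]],[0,0,1.]])
    return cv2.projectPoints(np.array(p,float).reshape(-1,1,3),np.array(f["rvec"],float),np.array(f["tvec"],float),K,None)[0][:,0]
def tool():
    s=state(); q=s["tool_rot"]; return np.array(s["tool_pos"]),R.from_quat([q[1],q[2],q[3],q[0]]),s
E
python3 - <<'E'
from h import *
for n in("side","top"):
    f=grab_frame(n); cv2.imwrite(f"pics/{n}0.png",f["pixels"]); np.save(f"{n}0.npy",cloud(f))
p,r,s=tool(); print(s); print(r.as_matrix())
E
```

```text
{'time': 0.1, 'joint_pos': array([-1.32697457e+00,  5.33611864e-02,  1.61416018e+00,  5.35839157e-06,
        1.47600330e+00, -1.19007925e-01]), 'joint_vel': array([-0.0007242 ,  0.00209477, -0.00408443,  0.00020475,  0.00034377,
        0.00186181]), 'joint_efforts': array([-5.05917924e-04, -3.94908714e+01, -3.71360779e+01, -1.72442378e-04,
        3.94756251e-03,  2.70200212e-05]), 'tool_pos': array([ 0.22169165, -0.58378414,  0.24414024]), 'tool_rot': array([-9.64290809e-04,  9.83588997e-01,  1.80421039e-01, -5.75845376e-05]), 'contact_force': array([-0.24910933, -0.56926324, -0.41020821]), 'ft_torque': array([-0.05095989,  0.02344089,  0.00881989]), 'grasp_force': 0.0, 'gripper_width': 1.0036172768643268}
[[ 9.34896491e-01  3.54920186e-01 -4.61235734e-04]
 [ 3.54920409e-01 -9.34894638e-01  1.87615274e-03]
 [ 2.34677664e-04 -1.91771058e-03 -9.99998134e-01]]
```

View pics/side0.png

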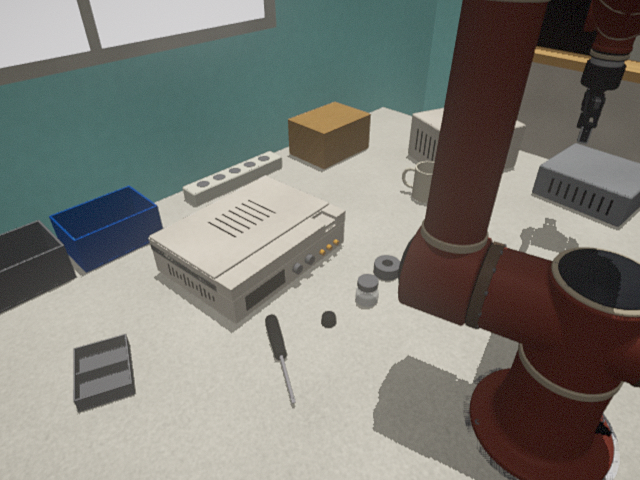

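View pics/top0.png

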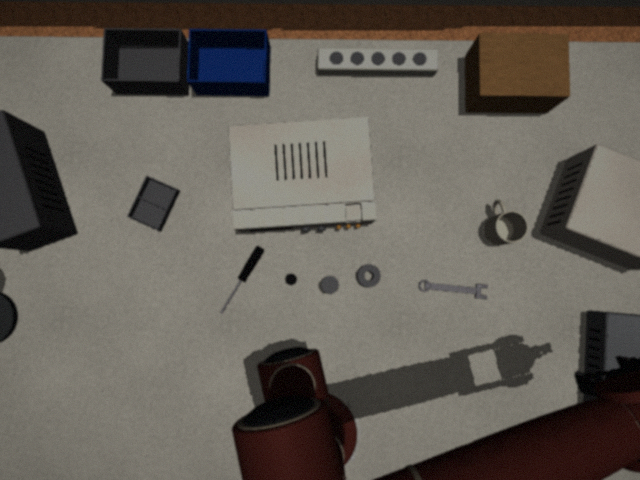

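The side view shows the instrument with its ledge from about (237,285) to (343,212), and a notch near (325,215). In the top view the ledge runs from (235,218) to (374,211), with the notch at about (353,211). Next I fit the geometry.

```bash
python3 - <<'E'
from h import *
import numpy as np
for n in("top","side"):
    w=np.load(n+"0.npy"); P=w.reshape(-1,3)
    # instrument region by height & location
    ctr=w[211,300] if n=="top" else w[260,250]
    print(n,"ctr",ctr)
    if n=="top":
        c0=np.load("top0.npy")[165,300]
        m=(P[:,2]>.085)&(P[:,2]<.125)&(np.linalg.norm(P[:,:2]-c0[:2],axis=1)<.26)
    else: m=(P[:,2]>.085)&(P[:,2]<.125)&(np.linalg.norm(P[:,:2]-c0[:2],axis=1)<.26)
    Q=P[m]; print(len(Q), np.percentile(Q[:,2],[5,25,50,75,95]))
    (cx,cy),sz,a=cv2.minAreaRect(Q[:,:2].astype(np.float32)); print("rect",cx,cy,sz,a)
    B=cv2.boxPoints(((cx,cy),sz,a)); print(B)
    if n=="top":
        print("pixels", [w[v,u].round(4).tolist() for u,v in((236,229),(375,221),(345,204),(361,203),(345,221),(361,220),(353,212))])
f=grab_frame("top"); im=cv2.resize(f["pixels"][190:240,225:385],None,fx=5,fy=5,interpolation=cv2.INTER_CUBIC)
g=grab_frame("side"); im2=cv2.resize(g["pixels"][185:315,220:360],None,fx=2.6,fy=2.6,interpolation=cv2.INTER_CUBIC)
im=cv2.convertScaleAbs(im,alpha=1.5)
o=np.zeros((600,800,3),np.uint8); o[:250]=im; o[255:255+im2.shape[0],:im2.shape[1]]=im2[:345]
cv2.imwrite("pics/crop.png",o)
E
```

```text
top ctr [0.55987512 0.04125093 0.09756589]
14672 [0.09642573 0.10039724 0.10237489 0.10401779 0.10625809]
rect 0.7227309942245483 0.04646220803260803 (0.3937148153781891, 0.35081639885902405) 4.746524810791016
[[ 0.51203406  0.20497933]
 [ 0.5410633  -0.14463395]
 [ 0.93342793 -0.11205491]
 [ 0.9043987   0.23755836]]
pixels [[0.5136, 0.1982, 0.0929], [0.5505, -0.154, -0.0021], [0.5796, -0.0691, 0.0927], [0.5814, -0.1079, 0.1002], [0.5362, -0.0692, 0.1021], [0.5423, -0.1101, 0.078], [0.5608, -0.0894, 0.0873]]
side ctr [0.55687951 0.12796889 0.09829937]
11774 [0.09092156 0.0991206  0.10153863 0.10251416 0.10364758]
rect 0.7220016121864319 0.05002938210964203 (0.39454445242881775, 0.35447195172309875) 5.049131870269775
[[ 0.50989634  0.20921569]
 [ 0.5410934  -0.14388077]
 [ 0.9341069  -0.10915692]
 [ 0.9029098   0.24393953]]
```

View pics/crop.png

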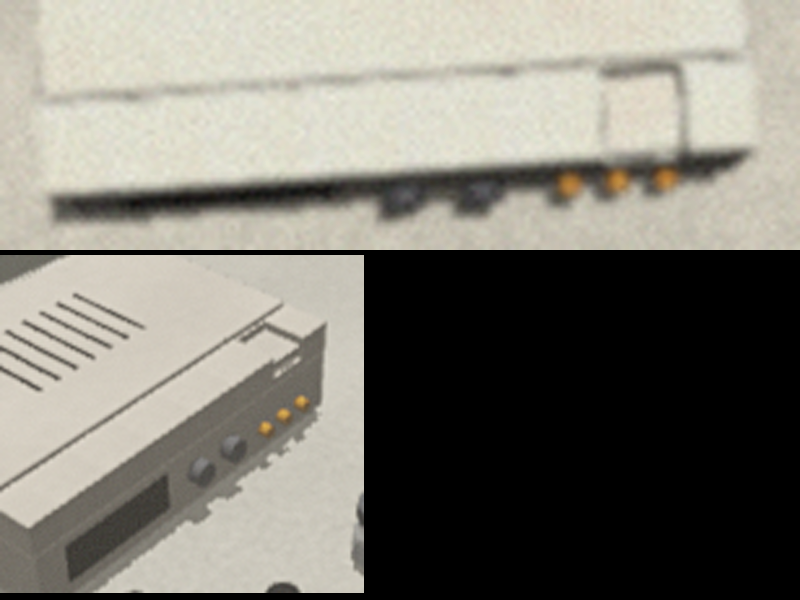

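The top crop shows the ledge's front edge from crop (50,197) to (752,148), and the notch between crop x≈603 and 685. In the side crop the front-left corner is at (28,528) and the front-right at (325,325). I intersect these rays with z=0.1.

```bash
cat >> h.py <<'E'
def ray(f,uv,h):
    Rm=cv2.Rodrigues(np.array(f["rvec"],float))[0]; t=np.array(f["tvec"]).reshape(3)
    d=Rm.T@np.array([(uv[0]-f["cx"])/f["fx"],(uv[1]-f["cy"])/f["fy"],1]); o=-Rm.T@t
    return o+d*(h-o[2])/d[2]
E
python3 - <<'E'
from h import *
f=grab_frame("top"); g=grab_frame("side")
T=lambda x,y:(225+x/5-.4,190+y/5-.4)
S=lambda x,y:(220+x/2.6-.3,185+(y-255)/2.6-.3)
for k,p in dict(FL=(50,197),FR=(752,148),SL=(45,100),SR=(748,55),NL=(604,110),NR=(684,110),NLb=(604,72),NRb=(680,67)).items(): print("top",k,ray(f,T(*p),.1).round(4))
for k,p in dict(FL=(28,528),FR=(325,325),NL=(274,366),NR=(300,340),SRt=(283,303)).items(): print("side",k,ray(g,S(*p),.1).round(4))
# objects near front: heights
for n in("top",):
    w=np.load(n+"0.npy")
    for nm,(u,v) in dict(knob=(291,280),jar=(329,285),spool=(360,268),mug=(510,228),drv=(255,257)).items(): print(nm,w[v,u].round(3))
# clean fits: ledge band edges from top cloud heights
for n in("top0","side0"):
    P=np.load(n+".npy").reshape(-1,3); m=(P[:,2]>.085)&(P[:,2]<.125)&(P[:,0]>.48)&(P[:,0]<.70)&(P[:,1]>-.17)&(P[:,1]<.26)
    th=np.deg2rad(np.arange(2,7,.25)); Q=P[m,:2]
    best=[]
    for t in th:
        ex=np.array([np.cos(t),np.sin(t)]);ey=np.array([-np.sin(t),np.cos(t)])
        a=Q@ex;b=Q@ey; bins=np.digitize(b,np.linspace(b.min()+.02,b.max()-.02,12))
        mn=[np.percentile(a[bins==i],1) for i in range(1,12)]
        best.append((np.std(mn),np.rad2deg(t),np.mean(mn),np.percentile(b,.5),np.percentile(b,99.5)))
    print(n,np.round(min(best),4))
E
```

```text
top FL [0.5128 0.2003 0.1   ]
top FR [ 0.542  -0.1424  0.1   ]
top SL [0.5606 0.2041 0.1   ]
top SR [ 0.5878 -0.1401  0.1   ]
top NL [ 0.5596 -0.07    0.1   ]
top NR [ 0.5602 -0.1091  0.1   ]
top NLb [ 0.5784 -0.0698  0.1   ]
top NRb [ 0.5814 -0.1069  0.1   ]
side FL [0.5126 0.2092 0.1   ]
side FR [ 0.5383 -0.1337  0.1   ]
side NL [ 0.5267 -0.0565  0.1   ]
side NR [ 0.5379 -0.1007  0.1   ]
side SRt [ 0.5901 -0.1347  0.1   ]
knob [0.39  0.065 0.018]
jar [ 0.38  -0.033  0.055]
spool [ 0.424 -0.112  0.032]
mug [ 0.536 -0.51   0.003]
drv [0.448 0.159 0.026]
top0 [ 8.000e-04  5.000e+00  5.285e-01 -1.889e-01  1.562e-01]
side0 [ 7.000e-04  5.000e+00  5.286e-01 -1.835e-01  1.630e-01]
```

Emit:
send_rows --steps '[{"translation":[4,-2.6,0],"delta_rot":[0,0,-0.14],"jaw":0},{"translation":[8,-5.2,0],"delta_rot":[0,0,-0.28],"jaw":0},{"translation":[12,-7.8,0],"delta_rot":[0,0,-0.42],"jaw":0},{"translation":[16,-10.4,0],"delta_rot":[0,0,-0.56],"jaw":0},{"translation":[20,-13,0],"delta_rot":[0,0,-0.7],"jaw":0},{"translation":[24,-15.6,0],"delta_rot":[0,0,-0.84],"jaw":0},{"translation":[28,-18.2,0],"delta_rot":[0,0,-0.98],"jaw":0},{"translation":[32,-20.8,0],"delta_rot":[0,0,-1.12],"jaw":0}]'

```text
time: 1.1
tool_pos: [0.448, -0.2745, 0.2455]
tool_rot: [0.0, 0.736, 0.677, 0.0]
contact_force: [0.8, -0.3, 0.6]
gripper_width: 0.0
grasp_force: 0.0
```

```bash
cat >> h.py <<'E'
EX=np.array([.9962,.0872,0]);EY=np.array([-.0872,.9962,0])
def to(a,b,z,yaw=np.deg2rad(95)):
    "print pose in ledge coords and tool-frame shift (cm) to reach it"
    p,r,s=tool(); t=a*EX+b*EY+[0,0,z]
    want=R.from_matrix(np.array([[np.cos(yaw),np.sin(yaw),0],[np.sin(yaw),-np.cos(yaw),0],[0,0,-1]]).T.T)
    print("t",s["time"],"abz",(p@EX).round(4),(p@EY).round(4),p[2].round(4),"F",s["contact_force"].round(2),"w",s["gripper_width"])
    print("shift cm",(r.inv().apply(t-p)*100).round(2),"rot",(r.inv()*want).as_rotvec().round(3))
E
python3 -c "
from h import *
to(.5475,.147,.2)"
```

```text
t 1.1 abz 0.4224 -0.3126 0.2455 F [ 0.82 -0.32  0.62] w 0.0004877543020716885
shift cm [47.41  4.57  4.54] rot [ 0.001  0.    -0.17 ]
```

Emit:
send_rows --steps '[{"translation":[4.7,0.4,0],"delta_rot":[0,0,-0.04],"jaw":0},{"translation":[9.4,0.9,0],"delta_rot":[0,0,-0.08],"jaw":0},{"translation":[14.1,1.3,0],"delta_rot":[0,0,-0.12],"jaw":0},{"translation":[18.8,1.8,0],"delta_rot":[0,0,-0.17],"jaw":0},{"translation":[23.5,2.3,0],"delta_rot":[0,0,-0.17],"jaw":0},{"translation":[28.2,2.8,0],"delta_rot":[0,0,-0.17],"jaw":0},{"translation":[32.9,3.2,0],"delta_rot":[0,0,-0.17],"jaw":0},{"translation":[37.6,3.7,0],"delta_rot":[0,0,-0.17],"jaw":0}]'

```text
time: 1.9
tool_pos: [0.517, 0.097, 0.2456]
tool_rot: [0.0, 0.677, 0.736, 0.0]
contact_force: [0.7, 0.3, 0.3]
gripper_width: -0.002
grasp_force: 0.0
```

```bash
python3 -c "
from h import *
to(.5475,.147,.16)"
```

```text
t 1.9 abz 0.5235 0.0516 0.2456 F [0.72 0.27 0.34] w -0.0016758576479882852
shift cm [9.56 2.34 8.56] rot [ 0.001  0.    -0.005]
```

Emit:
send_rows --steps '[{"translation":[4,1,1],"delta_rot":[0,0,0],"jaw":0},{"translation":[8,2,3],"delta_rot":[0,0,-0.005],"jaw":0},{"translation":[9.6,2.3,6],"delta_rot":[0,0,-0.005],"jaw":0},{"translation":[9.6,2.3,8],"delta_rot":[0,0,-0.005],"jaw":0},{"translation":[9.6,2.3,9.6],"delta_rot":[0,0,-0.005],"jaw":0},{"translation":[9.6,2.3,10.6],"delta_rot":[0,0,-0.005],"jaw":0},{"translation":[9.6,2.3,11],"delta_rot":[0,0,-0.005],"jaw":0},{"translation":[9.6,2.3,11],"delta_rot":[0,0,-0.005],"jaw":0}]'

```text
time: 2.7
tool_pos: [0.5323, 0.1921, 0.1354]
tool_rot: [0.0, 0.676, 0.737, 0.0]
contact_force: [-0.6, 0.3, -0.1]
gripper_width: -0.001
grasp_force: 0.0
```

```bash
python3 - <<'E'
from h import *
to(.5475,.147,.12)
f=grab_frame("top"); g=grab_frame("side")
A=cv2.convertScaleAbs(cv2.resize(f["pixels"][190:240,225:385],None,fx=5,fy=5,interpolation=cv2.INTER_CUBIC),alpha=1.5)
B=cv2.resize(g["pixels"][200:315,215:355],None,fx=3,fy=3,interpolation=cv2.INTER_CUBIC)
o=np.zeros((600,800,3),np.uint8);o[:250]=A;o[252:252+345,:420]=B
cv2.imwrite("pics/c2.png",o)
E
```

```text
t 2.7 abz 0.547 0.145 0.1354 F [-0.63  0.3  -0.1 ] w -0.0012929748617371978
shift cm [0.2  0.05 1.54] rot [ 0.    -0.    -0.001]
```

View pics/c2.png

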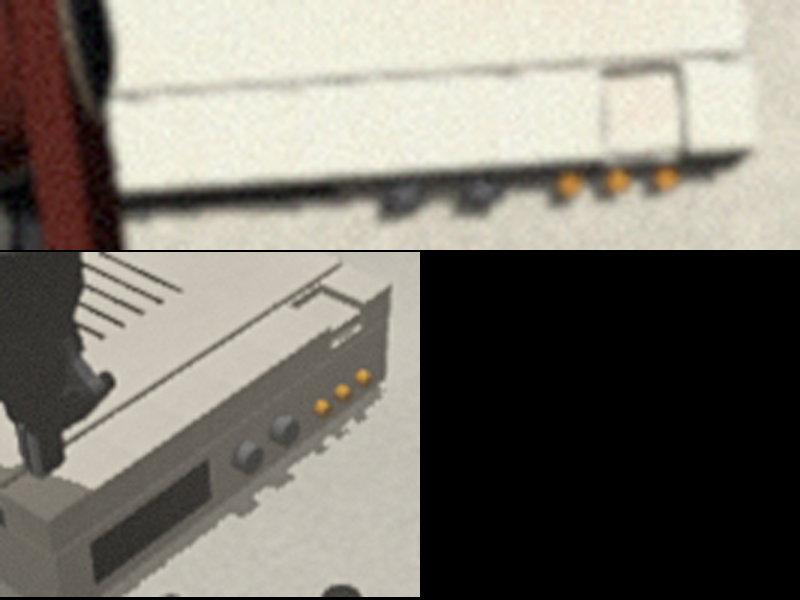

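The side crop shows the shut fingers just above the ledge's left end, with the tip near (42,470) and the ledge corner at (48,525). I lower in small steps.

Emit:
send_rows --steps '[{"translation":[0.1,0,1],"delta_rot":[0,0,0],"jaw":0},{"translation":[0.2,0,1.5],"delta_rot":[0,0,0],"jaw":0},{"translation":[0.2,0,1.7],"delta_rot":[0,0,0],"jaw":0},{"translation":[0.2,0,1.8],"delta_rot":[0,0,0],"jaw":0},{"translation":[0.2,0,1.9],"delta_rot":[0,0,0],"jaw":0},{"translation":[0.2,0,2.0],"delta_rot":[0,0,0],"jaw":0},{"translation":[0.2,0,2.1],"delta_rot":[0,0,0],"jaw":0},{"translation":[0.2,0,2.1],"delta_rot":[0,0,0],"jaw":0}]'

```text
time: 3.6
tool_pos: [0.5319, 0.1945, 0.1143]
tool_rot: [-0.0, 0.676, 0.737, -0.0]
contact_force: [-0.4, -0.8, 0.2]
gripper_width: 0.004
grasp_force: 0.0
```

Emit:
send_rows --steps '[{"translation":[0,0,0.05],"delta_rot":[0,0,0],"jaw":0},{"translation":[0,0,0.05],"delta_rot":[0,0,0],"jaw":0},{"translation":[0,0,0.1],"delta_rot":[0,0,0],"jaw":0},{"translation":[0,0,0.1],"delta_rot":[0,0,0],"jaw":0},{"translation":[0,0,0.15],"delta_rot":[0,0,0],"jaw":0},{"translation":[0,0,0.15],"delta_rot":[0,0,0],"jaw":0},{"translation":[0,0,0.15],"delta_rot":[0,0,0],"jaw":0},{"translation":[0,0,0.15],"delta_rot":[0,0,0],"jaw":0}]'

```text
time: 4.4
tool_pos: [0.5322, 0.1946, 0.1141]
tool_rot: [0.0, 0.676, 0.737, 0.0]
contact_force: [-3.9, -0.6, 7.6]
gripper_width: -0.0
grasp_force: 3.8
```

Emit:
send_rows --steps '[{"translation":[-0.6,0,0.15],"delta_rot":[0,0,0],"jaw":0},{"translation":[-1.2,0,0.15],"delta_rot":[0,0,0],"jaw":0},{"translation":[-1.8,0,0.15],"delta_rot":[0,0,0],"jaw":0},{"translation":[-2.4,0,0.15],"delta_rot":[0,0,0],"jaw":0},{"translation":[-3.0,0,0.15],"delta_rot":[0,0,0],"jaw":0},{"translation":[-3.6,0,0.15],"delta_rot":[0,0,0],"jaw":0},{"translation":[-4.1,0,0.15],"delta_rot":[0,0,0],"jaw":0},{"translation":[-4.5,0,0.15],"delta_rot":[0,0,0],"jaw":0}]'

```text
time: 5.2
tool_pos: [0.5379, 0.1516, 0.114]
tool_rot: [0.0, 0.676, 0.737, 0.004]
contact_force: [-0.4, 6.3, 7.3]
gripper_width: -0.007
grasp_force: 4.2
```

Emit:
send_rows --steps '[{"translation":[-1.5,0,0],"delta_rot":[0,0,0],"jaw":0},{"translation":[-3,0,0],"delta_rot":[0,0,0],"jaw":0},{"translation":[-5,0,0],"delta_rot":[0,0,0],"jaw":0},{"translation":[-7,0,0],"delta_rot":[0,0,0],"jaw":0},{"translation":[-9,0,0],"delta_rot":[0,0,0],"jaw":0},{"translation":[-11,0,0],"delta_rot":[0,0,0],"jaw":0},{"translation":[-13,0,0],"delta_rot":[0,0,0],"jaw":0},{"translation":[-14,0,0],"delta_rot":[0,0,0],"jaw":0}]'

```text
time: 6.0
tool_pos: [0.5501, 0.0108, 0.114]
tool_rot: [0.001, 0.676, 0.737, 0.003]
contact_force: [-0.2, 8.1, 10.4]
gripper_width: 0.0
grasp_force: 5.0
```

```bash
python3 -c "
from h import *
to(.5475,-.128,.114)"
```

```text
t 6.0 abz 0.549 -0.0372 0.114 F [-0.23  8.14 10.37] w 0.0002040215246925503
shift cm [-9.08 -0.13 -0.03] rot [ 0.006 -0.003 -0.002]
```

Emit:
send_rows --steps '[{"translation":[-1.5,0,0],"delta_rot":[0,0,0],"jaw":0},{"translation":[-3,0,0],"delta_rot":[0,0,0],"jaw":0},{"translation":[-4.5,-0.05,0],"delta_rot":[0,0,0],"jaw":0},{"translation":[-5.5,-0.1,0],"delta_rot":[0,0,0],"jaw":0},{"translation":[-6.5,-0.1,0],"delta_rot":[0,0,0],"jaw":0},{"translation":[-7.2,-0.1,0],"delta_rot":[0,0,0],"jaw":0},{"translation":[-7.6,-0.1,0],"delta_rot":[0,0,0],"jaw":0},{"translation":[-7.8,-0.1,0],"delta_rot":[0,0,0],"jaw":0}]'

```text
time: 6.8
tool_pos: [0.5558, -0.0661, 0.114]
tool_rot: [0.0, 0.676, 0.737, 0.003]
contact_force: [-0.6, 7.6, 11.1]
gripper_width: -0.001
grasp_force: 5.3
```

```bash
python3 - <<'E'
from h import *
to(.5475,-.128,.114)
f=grab_frame("top"); g=grab_frame("side")
A=cv2.convertScaleAbs(cv2.resize(f["pixels"][190:240,225:385],None,fx=5,fy=5,interpolation=cv2.INTER_CUBIC),alpha=1.5)
B=cv2.resize(g["pixels"][190:260,270:370],None,fx=5,fy=5,interpolation=cv2.INTER_CUBIC)[:345]
o=np.zeros((600,800,3),np.uint8);o[:250]=A;o[252:252+345,:500]=B
cv2.imwrite("pics/c3.png",o)
E
```

```text
t 6.8 abz 0.5479 -0.1143 0.114 F [-0.59  7.64 11.15] w -0.0008724497006746877
shift cm [-1.37 -0.04 -0.01] rot [ 0.005 -0.004 -0.001]
```

View pics/c3.png

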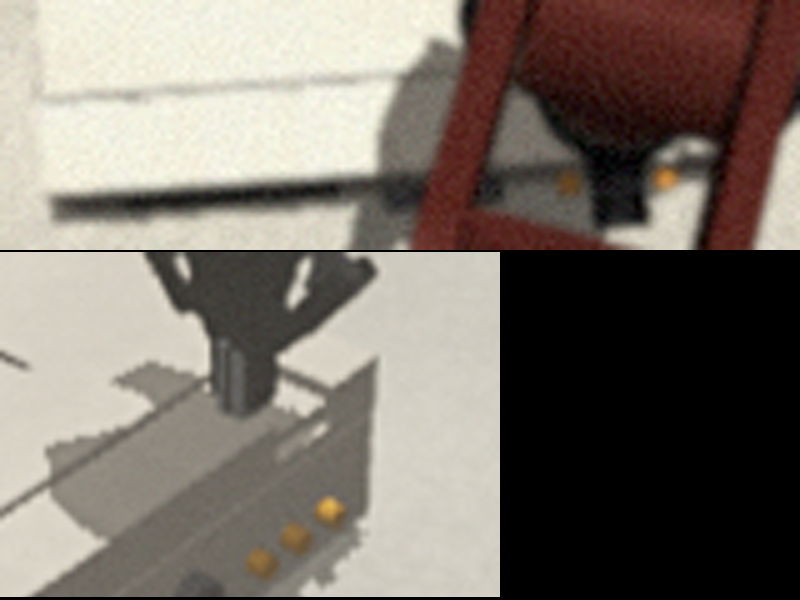

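The side crop shows the finger tip at about (240,410), just reaching the notch (left front end near crop (275,455)) and clear of the cover seam. I continue in fine steps.

Emit:
send_rows --steps '[{"translation":[-0.1,0,0],"delta_rot":[0,0,0],"jaw":0},{"translation":[-0.2,0,0],"delta_rot":[0,0,0],"jaw":0},{"translation":[-0.3,0,0],"delta_rot":[0,0,0],"jaw":0},{"translation":[-0.4,0,0],"delta_rot":[0,0,0],"jaw":0},{"translation":[-0.5,0,0],"delta_rot":[0,0,0],"jaw":0},{"translation":[-0.6,0,0],"delta_rot":[0,0,0],"jaw":0},{"translation":[-0.6,0,0],"delta_rot":[0,0,0],"jaw":0},{"translation":[-0.6,0,0],"delta_rot":[0,0,0],"jaw":0}]'

```text
time: 7.7
tool_pos: [0.5563, -0.072, 0.1138]
tool_rot: [0.001, 0.676, 0.737, 0.003]
contact_force: [0.3, 7.2, 10.4]
gripper_width: 0.001
grasp_force: 4.9
```

Emit:
send_rows --steps '[{"translation":[-0.1,0,0],"delta_rot":[0,0,0],"jaw":0},{"translation":[-0.2,0,0],"delta_rot":[0,0,0],"jaw":0},{"translation":[-0.3,0,0],"delta_rot":[0,0,0],"jaw":0},{"translation":[-0.4,0,0],"delta_rot":[0,0,0],"jaw":0},{"translation":[-0.4,0,0],"delta_rot":[0,0,0],"jaw":0},{"translation":[-0.4,0,0],"delta_rot":[0,0,0],"jaw":0},{"translation":[-0.4,0,0],"delta_rot":[0,0,0],"jaw":0},{"translation":[-0.4,0,0],"delta_rot":[0,0,0],"jaw":0}]'

```text
time: 8.5
tool_pos: [0.5545, -0.0775, 0.111]
tool_rot: [-0.0, 0.676, 0.737, -0.0]
contact_force: [-0.3, -0.2, 0.8]
gripper_width: -0.002
grasp_force: 0.1
```

The finger dropped into the notch. I centre it and press down.

Emit:
send_rows --steps '[{"translation":[-0.3,0,0],"delta_rot":[0,0,0],"jaw":0},{"translation":[-0.65,0,0],"delta_rot":[0,0,0],"jaw":0},{"translation":[-0.65,0,0.2],"delta_rot":[0,0,0],"jaw":0},{"translation":[-0.65,0,0.4],"delta_rot":[0,0,0],"jaw":0},{"translation":[-0.65,0,0.5],"delta_rot":[0,0,0],"jaw":0},{"translation":[-0.65,0,0.6],"delta_rot":[0,0,0],"jaw":0},{"translation":[-0.65,0,0.7],"delta_rot":[0,0,0],"jaw":0},{"translation":[-0.65,0,0.7],"delta_rot":[0,0,0],"jaw":0}]'

```text
time: 9.3
tool_pos: [0.5551, -0.0839, 0.1044]
tool_rot: [-0.0, 0.676, 0.737, -0.0]
contact_force: [-2.6, -0.6, 3.2]
gripper_width: 0.001
grasp_force: 1.6
```

Contact with the tongue, with little side force. I press on.

Emit:
send_rows --steps '[{"translation":[0,0,0.1],"delta_rot":[0,0,0],"jaw":0},{"translation":[0,0,0.2],"delta_rot":[0,0,0],"jaw":0},{"translation":[0,0,0.3],"delta_rot":[0,0,0],"jaw":0},{"translation":[0,0,0.4],"delta_rot":[0,0,0],"jaw":0},{"translation":[0,0,0.5],"delta_rot":[0,0,0],"jaw":0},{"translation":[0,0,0.6],"delta_rot":[0,0,0],"jaw":0},{"translation":[0,0,0.7],"delta_rot":[0,0,0],"jaw":0},{"translation":[0,0,0.75],"delta_rot":[0,0,0],"jaw":0}]'

```text
time: 10.1
tool_pos: [0.5552, -0.084, 0.098]
tool_rot: [-0.0, 0.676, 0.737, -0.0]
contact_force: [-8.1, 0.5, 13.9]
gripper_width: -0.002
grasp_force: 6.6
```

Emit:
send_rows --steps '[{"translation":[0,0,0],"delta_rot":[0,0,0],"jaw":0},{"translation":[0,0,0.05],"delta_rot":[0,0,0],"jaw":0},{"translation":[0,0,0.05],"delta_rot":[0,0,0],"jaw":0},{"translation":[0,0,-0.2],"delta_rot":[0,0,0],"jaw":0},{"translation":[0,-0.1,-1],"delta_rot":[0,0,0],"jaw":0},{"translation":[0,-0.5,-3],"delta_rot":[0,0,0],"jaw":0},{"translation":[0,-1.5,-6],"delta_rot":[0,0,0],"jaw":0},{"translation":[0,-3,-9],"delta_rot":[0,0,0],"jaw":0}]'

```text
time: 10.9
tool_pos: [0.5252, -0.0865, 0.1872]
tool_rot: [-0.0, 0.676, 0.737, 0.0]
contact_force: [0.8, -0.9, -0.1]
gripper_width: 0.001
grasp_force: 0.0
```

Emit:
send_rows --steps '[{"translation":[-2,-1,-1],"delta_rot":[0,0,0],"jaw":0},{"translation":[-5,-2,-2],"delta_rot":[0,0,0],"jaw":0},{"translation":[-9,-3,-2],"delta_rot":[0,0,0],"jaw":0},{"translation":[-13,-3,-2],"delta_rot":[0,0,0],"jaw":0},{"translation":[-17,-3,-2],"delta_rot":[0,0,0],"jaw":0},{"translation":[-20,-3,-2],"delta_rot":[0,0,0],"jaw":0},{"translation":[-20,-3,-2],"delta_rot":[0,0,0],"jaw":0},{"translation":[-20,-3,-2],"delta_rot":[0,0,0],"jaw":0}]'

```text
time: 11.7
tool_pos: [0.5128, -0.2887, 0.2064]
tool_rot: [-0.0, 0.676, 0.737, 0.0]
contact_force: [-0.4, 0.3, -1.5]
gripper_width: -0.001
grasp_force: 0.0
```

```bash
python3 - <<'E'
from h import *
to(.5,-.3,.2)
f=grab_frame("side"); cv2.imwrite("pics/end.png",f["pixels"])
w=cloud(grab_frame("top")).reshape(-1,3); a=w@EX;b=w@EY
for lo,hi,n in((.578,.59,"cover front"),(.535,.565,"ledge row")):
    for bl,bh in((.0,.1),(-.145,-.12)):
        m=(a>lo)&(a<hi)&(b>bl)&(b<bh); print(n,bl,np.nanmedian(w[m,2]).round(4))
E
```

```text
t 11.7 abz 0.4856 -0.3323 0.2064 F [-0.43  0.31 -1.5 ] w -0.0005388409942959595
shift cm [3.23 1.43 0.64] rot [ 0.    -0.001 -0.001]
cover front 0.0 0.1262
cover front -0.145 0.1267
ledge row 0.0 0.0989
ledge row -0.145 0.0831
```

View pics/end.png

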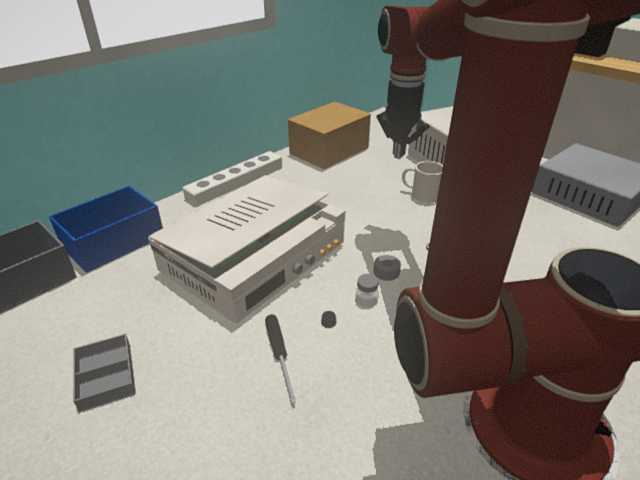

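The cover stands ajar (front edge near (330,195)), the tongue is about 16 mm down, the loose things are in place and the arm is clear.

```bash
python3 -c "
from plant import *
print(job_done())"
```

```text
the job is handed in; nothing more can be done
None
```

The job is handed in: the finger swept the ledge from the left end to the notch and pressed the tongue fully down, the cover stands ajar with its front about 25 mm up, and in the last picture the loose things had not moved and the arm was clear; the judge's verdict was not shown.

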